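# Slide the detector carriage onto its dovetail rail and clamp it at the stop

## Robot

A 6-joint arm with a two-finger parallel gripper is mounted at the origin on a cart in front of the work surface, level with it; the furniture and walls round the work are solid. World frame = base frame: x ahead of the robot, y to its left, z up, the work surface at z = 0. Lengths are in m, angles in rad, forces in N, time in s.
With the tool pointing down it reaches from about 0.3 to 0.825 m from the base axis. Payload 5.4 kg.
Tool frame: the origin (TCP) lies at the very end of the fingers, on their centre line; the grasp point (between the pads) lies 19 mm behind it; z points along the fingers, y is the line along which they close (so a half turn about z gives the same grasp; the last joint's range is limited). The gripper opens to 92 mm and grips with 3 to 60 N. Pads are 20 mm wide; open, the fingers measure 128 mm over their backs; the gripper's body (75 mm by 189 mm) begins 69 mm behind the grasp point.
Start: joints at [0.895, 0.158, 1.597, -0, 1.386, -0.21], TCP at [0.258, 0.514, 0.215] pointing down, gripper open.
Joint ranges: [-2.91, 2.91], [-0.94, 2.29], [0.18, 2.7], [-1.29, 4.43], [0.17, 2.64], [-3, 3]. Speed limits (rad/s): [2.57, 2.57, 3.14, 3.14, 3.14, 3.14].

## Interface

Orientations are given as a rotation vector (axis times angle).
In Python, from workcell import bot gives the robot as it stands. Calls block until the motion is done:
- bot.goto(position, orientation): joint-space move of the TCP to a pose.
- bot.line_to(position, rot=None, max_speed=0.15): straight line of the TCP; rot=None keeps the orientation; max_speed is the mean speed in m/s.
- bot.set_joints(angles): joint-space move.
- bot.set_gripper(opening, newtons=None): opening from 0.0 (shut) to 1.0 (fully open); newtons is the grip in N (None keeps the last); returns when the fingers have stopped.
- bot.hold(seconds).
- bot.inverse_kinematics(position, orientation): joint angles nearest the present ones, or None.
- bot.read_camera(name): name is "side" or "top"; returns a dict with "pixels" (480x640x3 uint8, blue, green, red), "fx", "fy", "cx", "cy" (pixels), "R" (3x3) and "t" (3): a world point X has camera coordinates R X + t. Camera axes: x right, y down, z forward; pixel columns grow to the right and rows downward; lengths in m; the calibration is good to about 2 mm. A picture is of the moment at which its call begins. There is no depth.
A pose or a line that the arm cannot do raises bot.MotionError and nothing moves.
- bot.job_done(): hands the job in; it is judged then, once.
Readings, each from a call of its own:
- bot.current_clock(): time.
- bot.current_joints(): joint angles.
- bot.current_joint_vel(): joint speeds.
- bot.current_effort(): joint torques, N m.
- bot.current_ee_pos(): TCP position.
- bot.current_tool_rot(): TCP orientation.
- bot.current_contact_force(): force on the tool from outside, world axes, zero at the start.
- bot.current_ft_torque(): the same for the moment, N m.
- bot.current_opening(): opening from 0.0 (shut) to 1.0 (fully open).
- bot.current_grip_force(): force on a finger pad.
Only numpy, scipy, OpenCV 4.12 (cv2) and the standard library are available. Lean on these libraries where they do the work, as an engineer would, in place of code of your own. Each camera call takes 0.05 s, during which the arm holds its last target. There are 200 camera calls.

## Task

Put the detector carriage back on the measuring rail: slide it onto the dovetail from the rail's open, tapered end with its detector looking at the emitter, gently push it fully home until it bears on the black stop, then turn the red clamp knob on its side clockwise until it is hand-tight and the carriage is clamped there with no gap at the stop; do not force the carriage, the stop or the clamp. Let go and leave the other things on the bench where they are.

Things in the scene. Friction and masses are not known exactly. Their poses are not given: they have to be found in the camera images.
- carriage: Loose black carriage, about 0.44 kg. Origin: centre of the underside of its jaws (z = 0 on the bench at the start); x = the way it slides on and its detector looks; y = knob side; z up. Plate x -40 to 40, y -34 to 34 mm, top z = 24; its underside (z = 14) rides on the rail's top. Clamp block on the +y side: x -40 to 0, y 30 to 63, top z = 27 mm.
- housing_grip (a point): Grip point on the axis of the aluminium detector housing, a square post 26 x 26 mm, flats along the carriage's x and y, from z = 24 to 77 mm of the carriage. This point: x = 6, y = 0, z = 58 mm of the carriage; same axes.
- carriage_nose (a point): Middle of the carriage's leading end, level with the plate's underside (x = 40, y = 0, z = 14 mm of the carriage); same axes. Meets stop's origin when home.
- knob (a joint): Turn of the clamp knob, rad: 0 loosest, growing (tightening) clockwise from above, end 2.4; starts at 0 to 0.15. Steady drag 0.22 N m; stays where left. The jaw takes up the play, then bites, at 0.55 to 1.3 as the rail's flank is shimmed; from there the jaw's grip climbs by 160 N and the moment by 0.55 N m per rad. Hand-tight: about 0.15 N m over the drag, a grip of 45 N.
- knob_grip (a point): Middle of the knob's red bar grip, on its upright axis: bar 34 mm long (own x), 10 mm thick (own y), from 23 mm below to 4 mm above this point, over a 2 mm flange; white line on top at the +x end. At x = -20, y = 50, z = 54 mm of the carriage. At knob = 0 the bar stands about across the rail.
- gib: Brass clamping jaw, 74 mm long, under the carriage's +y side, pushed across the rail by the knob (4 mm per rad). The -y jaw is fixed. Both lean in at 30 degrees, gripping under the dovetail. Origin: the carriage's when knob = 0.
- rail: Grey dovetail rail fixed to the bench, 290 mm long. Origin: centre of its underside; x from the open end to the emitter; z up. Top at z = 42 mm, 40 mm wide, flanks undercut 30 degrees; foot 70 mm wide, 9 high. On it the carriage's origin is at z = 28 mm, its side play at knob = 0 is 1.2 mm to the fixed jaw, 1.1 to 3.5 mm to the brass one. Black emitter from x = 78 mm on, up to z = 106 mm.
- rail_entry (a point): Middle of the rail's open end, level with its top (x = -145, y = 0, z = 42 mm of the rail); same axes. The first 14 mm from here are a tapered lead-in: at the very end each flank is 2.7 mm further in and the top 2.2 mm lower.
- stop: Black stop block fixed on the rail, 22 mm long, 50 wide, 14 mm above the rail's top; it stands at another place along the rail each time. Origin: middle of its contact face (facing the open end), level with the rail's top; x as the rail's.
- heatsink: Small finned aluminium heatsink, 34 x 50 x 26 mm, a loose bystander behind the rail; origin under its middle.
- filter_module: Small white filter module on a green board, 30 x 42 x 17 mm, a loose bystander; origin under its middle.
- screwdriver: Small screwdriver with a yellow handle, 124 mm, a loose bystander in front of the rail; origin under its middle.
Mind the look-alikes: they are no part of the job. What is shaped like the carriage but brown is not meant.

How it is judged:
By the outcome, as a careful person would: the job done as asked, in the order asked, and still so for the second after the job is handed in, with the robot touching nothing.
It also fails if it takes over 72 s, if anything falls off the work surface, if the arm or the gripper's body presses on something with over 40 N, if the wrist force passes 120 N, or if a joint passes its speed limit or range.

## Working session

There is one attempt and no reset: what is moved stays moved. The work goes in short steps, each a Python script; the robot and the scene stay as the last script left them, time stands still between calls to the robot, and variables do not carry over. Pictures are saved under pics/ and viewed, at most 10 in all, crops included, and the job is handed in when it is done.

```bash
ls; mkdir -p pics
python3 - <<'E'
from workcell import bot
import cv2,numpy as np
for n in("top","side"):
    c=bot.read_camera(n); cv2.imwrite(f"pics/{n}0.png",c["pixels"]); print(n,c["fx"],c["fy"],c["cx"],c["cy"],c["R"],c["t"], -np.array(c["R"]).T@c["t"])
print(bot.current_clock(),bot.current_tool_rot(),bot.current_opening())
E
```

```text
pics
top 591.6507777997839 591.6507777997839 321.9559128579616 247.97599832010812 [[-4.39843269e-04 -9.99974740e-01 -7.09404114e-03]
 [-9.94720425e-01  1.16550828e-03 -1.02615384e-01]
 [ 1.02621060e-01  7.01145294e-03 -9.94695812e-01]] [-0.05065943  0.55519094  0.98235765] [ 0.45142691 -0.05819299  1.03375879]
side 577.6482749406474 577.6482749406474 314.23358701666655 242.07530405122787 [[ 0.97456485 -0.22317555  0.02039649]
 [-0.10195665 -0.52258572 -0.84646855]
 [ 0.19957     0.82285894 -0.53204791]] [-0.55686848  0.08162873  1.19313269] [ 0.31291354 -1.06340132  0.71525807]
0.1 [-7.24840585e-01 -3.05611156e+00  2.37055383e-03] 0.9972806222017816
```

View pics/top0.png

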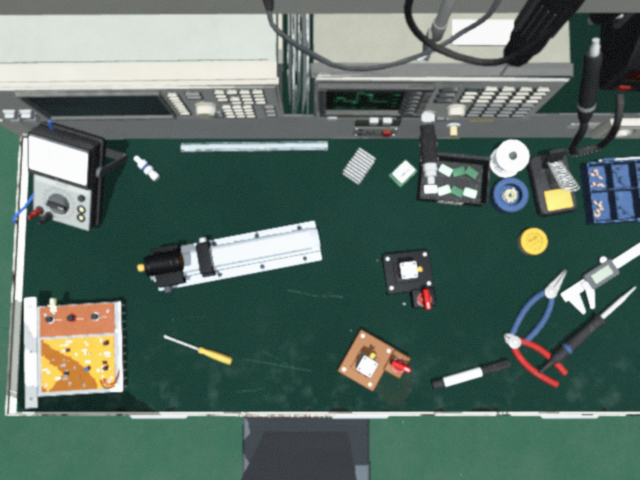

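View pics/side0.png

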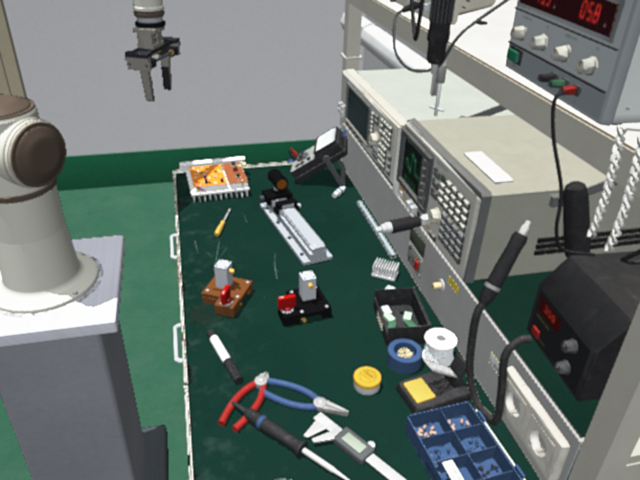

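Two things look like the carriage: a black one (top ≈ (410,272), side ≈ (303,300)) and a brown one (top ≈ (368,362), side ≈ (228,285)). The black one fits the description, since brown is explicitly excluded. I'll confirm with an enlarged crop.

Run:
```python
import cv2,numpy as np
t=cv2.imread("pics/top0.png");s=cv2.imread("pics/side0.png")
r=lambda im,x,y,w,h,W,H:cv2.resize(im[y:y+h,x:x+w],(W,H),interpolation=cv2.INTER_CUBIC)
a=np.hstack([r(t,370,240,80,75,400,300) if 0 else r(t,370,240,80,70,343,300),r(s,265,255,80,70,343,300)])
b=np.hstack([r(t,135,210,200,90,443,300)[:, :],r(s,245,155,100,123,243,300)])
print(a.shape,b.shape)
cv2.imwrite("pics/crop0.png",np.vstack([a,b]))
```

```text
(300, 686, 3) (300, 686, 3)
```

View pics/crop0.png

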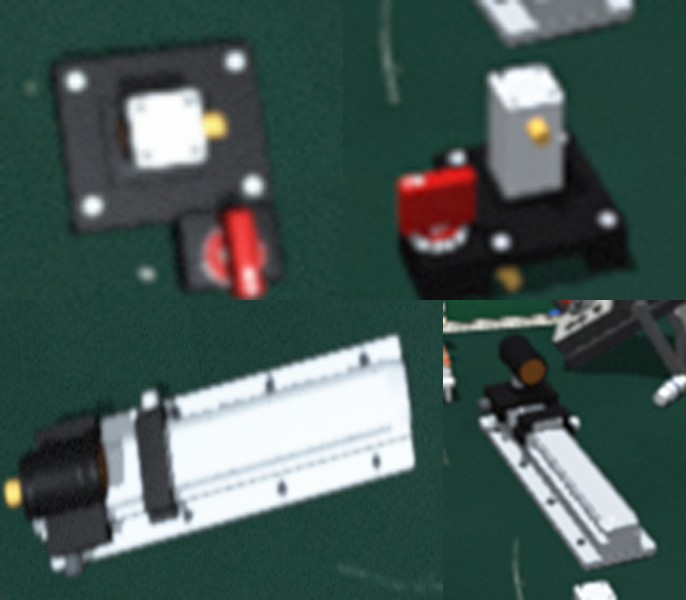

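The carriage is the black one: plate with four white screws at top px ≈(387,259), (425,254), (429,283) and (391,288). The white housing top is at (408,270). The gold connector is on its -x face (image right), the brown lens on the left, and the red knob at lower right. The rail's open end is at the right, around (318,240), with the stop near (206,257). The connector blocks gripping along x, so I will close the fingers along the carriage's y.

```bash
cat > h.py <<'E'
from workcell import bot
import cv2,numpy as np
from scipy.spatial.transform import Rotation as Ro
def ray(c,u,v,z):
    R=np.array(c["R"]);C=-R.T@c["t"]
    d=R.T@[(u-c["cx"])/c["fx"],(v-c["cy"])/c["fy"],1]
    return (C+d*(z-C[2])/d[2])[:2]
def proj(c,X):
    p=np.array(c["R"])@X+c["t"]; return np.array([c["fx"]*p[0]/p[2]+c["cx"],c["fy"]*p[1]/p[2]+c["cy"]])
def rot(yc):  # tool down, closing line (tool y) at world angle yc
    y=np.array([np.cos(yc),np.sin(yc),0]);z=np.array([0,0,-1.]);x=np.cross(y,z)
    return Ro.from_matrix(np.c_[x,y,z]).as_rotvec()
def blobs(im,x0,y0,x1,y1,lo,hi,a0,a1):
    m=cv2.inRange(cv2.cvtColor(im[y0:y1,x0:x1],cv2.COLOR_BGR2HSV),lo,hi)
    n,l,s,ce=cv2.connectedComponentsWithStats(m)
    return [(s[i,4],*(ce[i]+[x0,y0])) for i in range(1,n) if a0<=s[i,4]<=a1]
E
python3 - <<'E'
from h import *
np.set_printoptions(precision=4,suppress=True)
c=bot.read_camera("top");im=c["pixels"]
for b in blobs(im,375,245,440,300,(0,0,130),(180,60,255),4,500): print("dot",b,ray(c,b[1],b[2],.025),ray(c,b[1],b[2],.077))
for b in blobs(im,405,280,445,315,(0,120,90),(8,255,255),4,500)+blobs(im,405,280,445,315,(172,120,90),(180,255,255),4,500): print("red",b,ray(c,b[1],b[2],.058))
m=cv2.inRange(cv2.cvtColor(im,cv2.COLOR_BGR2HSV),(0,0,110),(180,70,255))
up=[];lo=[];en=[]
for u in range(230,308,3):
    v=np.flatnonzero(m[205:300,u])+205; up.append((u,v[0]-.5)); lo.append((u,v[-1]+.5))
for v in range(228,256,2):
    u=np.flatnonzero(m[v,290:340])+290; en.append((u[-1]+.5,v))
L={}
for n,P in(("up",up),("lo",lo),("en",en)):
    W=np.array([ray(c,*p,.009) for p in P],np.float32); vx,vy,x,y=cv2.fitLine(W,cv2.DIST_HUBER,0,.001,.001).ravel(); L[n]=(vx,vy,x,y); print(n,np.degrees(np.arctan2(vy,vx)),x,y)
def X(a,b):
    A=np.array([[a[0],-b[0]],[a[1],-b[1]]]); s=np.linalg.solve(A,[b[2]-a[2],b[3]-a[3]]); return np.array([a[2]+s[0]*a[0],a[3]+s[0]*a[1]])
p,q=X(L["up"],L["en"]),X(L["lo"],L["en"]);print("corners",p,q,"width",np.linalg.norm(p-q),"mid",(p+q)/2)
E
```

```text
dot (np.int32(19), np.float64(424.36842105263156), np.float64(253.78947368421052)) [ 0.5453 -0.2262] [ 0.5405 -0.2176]
dot (np.int32(19), np.float64(387.2105263157895), np.float64(258.36842105263156)) [ 0.5375 -0.1626] [ 0.5331 -0.1573]
dot (np.int32(302), np.float64(408.47350993377484), np.float64(269.8774834437086)) [ 0.5178 -0.1987] [ 0.5143 -0.1914]
dot (np.int32(20), np.float64(428.5), np.float64(282.8)) [ 0.4957 -0.2324] [ 0.4934 -0.2234]
dot (np.int32(20), np.float64(391.1), np.float64(287.7)) [ 0.4874 -0.1687] [ 0.4856 -0.163 ]
red (np.int32(146), np.float64(424.8082191780822), np.float64(297.67123287671234)) [ 0.4699 -0.2201]
red (np.int32(8), np.float64(430.375), np.float64(306.0)) [ 0.4563 -0.229 ]
red (np.int32(6), np.float64(429.3333333333333), np.float64(293.5)) [ 0.4767 -0.2277]
up -79.19256 0.5897516 0.057310365
lo -79.368034 0.5176295 0.04354209
en 9.014413 0.5669458 -0.04738696
corners [ 0.6085 -0.0408] [ 0.5356 -0.0524] width 0.0737595 mid [ 0.5721 -0.0466]
```

Run:
```python
from h import *
np.set_printoptions(precision=4,suppress=True)
for a in (7.2,187.2,100.7,-79.3):
    j=bot.inverse_kinematics([.5150,-.1915,.15],rot(np.radians(a))); print(a,j)
p=[.5150,-.1915]; a=7.2
j=bot.inverse_kinematics(p+[.15],rot(np.radians(7.2)));k=bot.inverse_kinematics(p+[.15],rot(np.radians(187.2)))
if j is None or (k is not None and abs(k[5])<abs(j[5])): a=187.2
r=rot(np.radians(a))
bot.goto(p+[.2],r); bot.set_gripper(.75)
bot.line_to(p+[.039],max_speed=.12)
print(bot.current_clock(),bot.current_contact_force())
bot.set_gripper(0,45); bot.hold(.2)
print(a,bot.current_clock(),bot.current_contact_force(),bot.current_opening()*92,bot.current_grip_force(),bot.current_ee_pos())
bot.line_to(p+[.055],max_speed=.06)
print(bot.current_contact_force(),bot.current_ft_torque(),bot.current_joints(),bot.current_clock())
```

```text
7.2 [-0.576   0.1507  1.7373 -0.      1.2536 -0.7017]
187.2 [-0.576   0.1507  1.7373 -0.      1.2536  2.4399]
100.7 [-0.576   0.1507  1.7373  0.      1.2536 -2.3335]
-79.3 [-0.576   0.1507  1.7373  0.      1.2536  0.8081]
4.8083 [-0.85   -0.9039 -0.4936]
7.2 5.725 [-3.7386 -1.5039  2.9372] 25.922655132288952 44.99315857887268 [ 0.5146 -0.1915  0.039 ]
[ 0.3531  1.0233 -6.0557] [ 0.0662 -0.0206  0.0163] [-0.5758  0.274   1.7995  0.0003  1.0672 -0.7016] 6.1417
```

Run:
```python
from h import *
np.set_printoptions(precision=4,suppress=True)
th=np.radians(100.72);d=np.array([np.cos(th),np.sin(th)]);E=np.array([.5718,-.0449])
T=E-.054*d
bot.line_to([.5150,-.1915,.095],max_speed=.12)
bot.line_to([*T,.085],rot(th-np.pi/2),max_speed=.12)
bot.hold(.2)
print(bot.current_ee_pos(),bot.current_clock(),bot.current_contact_force())
c=bot.read_camera("top");s=bot.read_camera("side")
cv2.imwrite("pics/t1.png",c["pixels"]);cv2.imwrite("pics/s1.png",s["pixels"])
A=cv2.resize(c["pixels"][200:320,270:420],(500,400),interpolation=cv2.INTER_CUBIC)
B=cv2.resize(s["pixels"][175:325,240:360],(300,400),interpolation=cv2.INTER_CUBIC)
cv2.imwrite("pics/c1.png",np.hstack([A,B]))
```

```text
[ 0.5817 -0.0985  0.0851] 7.9333 [-0.0695  0.0062 -5.0438]
```

View pics/c1.png

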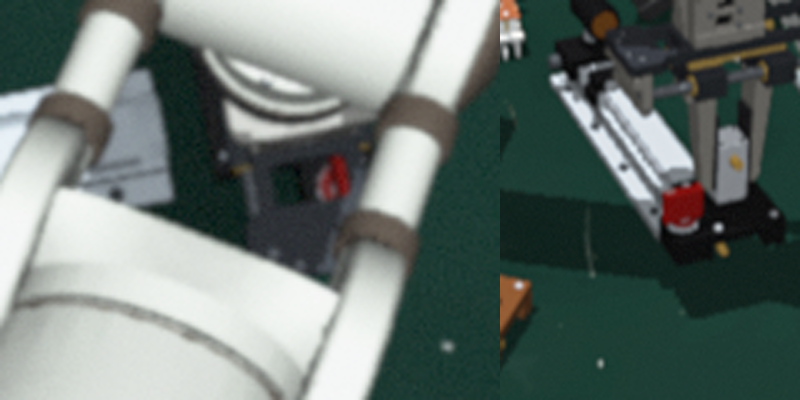

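Run:
```python
from h import *
np.set_printoptions(precision=2,suppress=True)
s=bot.read_camera("side");im=s["pixels"];im0=cv2.imread("pics/side0.png")
th=np.radians(100.72);d=np.array([np.cos(th),np.sin(th)]);n=np.array([-d[1],d[0]]);E=np.array([.5718,-.0449])
P=np.array(bot.current_ee_pos());z=P[2]-.039
O=P[:2]-.006*d
for x,y in((-.032,-.025),(-.032,.025),(.032,.025)): print("pred screw",proj(s,np.r_[O+x*d+y*n,z+.025]))
for b in blobs(im,310,240,365,275,(0,0,120),(180,70,255),2,100): print("obs",b)
for y,zz in((.035,0),(.035,.009),(-.035,0),(-.035,.009),(.0173,.0398),(-.0173,.0398)): print("pred rail",y,zz,proj(s,np.r_[E+y*n,zz]))
print("far foot", proj(s,np.r_[E+.2*d+.035*n,.009]))
cv2.imwrite("pics/c2.png",np.hstack([cv2.resize(im0[220:275,270:345],(450,330),interpolation=cv2.INTER_CUBIC),cv2.resize(im[230:285,300:350],(300,330),interpolation=cv2.INTER_CUBIC)]))
```

```text
pred screw [349.59 255.58]
pred screw [327.16 260.73]
pred screw [314.31 244.75]
obs (np.int32(14), np.float64(312.57142857142856), np.float64(240.57142857142858))
obs (np.int32(2), np.float64(317.5), np.float64(259.0))
obs (np.int32(8), np.float64(326.875), np.float64(259.875))
pred rail 0.035 0 [304.29 266.73]
pred rail 0.035 0.009 [304.34 263.32]
pred rail -0.035 0 [333.36 260.04]
pred rail -0.035 0.009 [333.52 256.66]
pred rail 0.0173 0.0398 [312.08 249.75]
pred rail -0.0173 0.0398 [326.69 246.53]
far foot [272.55 220.4 ]
```

View pics/c2.png

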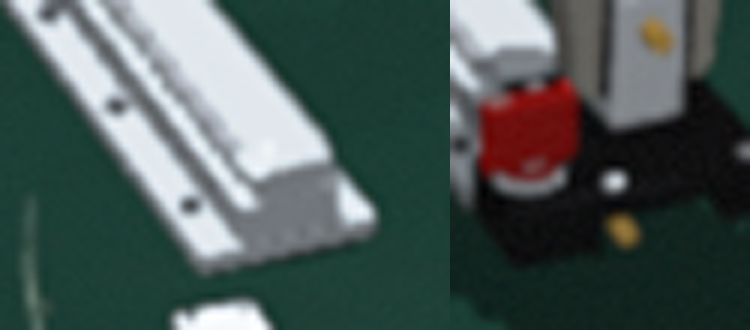

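Seen from the side, the rail's end corners are at (303,265) and (332.5,259), and the held carriage's screw is at (327,260). Both fit the prediction to about 1 px. Now I'll slide it on, with force feedback.

```bash
cat > slide.py <<'E'
from h import *
th=np.radians(100.72);d=np.array([np.cos(th),np.sin(th)]);n=np.array([-d[1],d[0]]);E=np.array([.5718,-.0449])+.0006*n
c0=-.054   # tcp along d when nose is -20 mm: nose = s + .034
def at(s,l,z,sp=.04): bot.line_to([*(E+s*d+l*n),z],rot(th-np.pi/2),max_speed=sp)
def frc(b=0):
    f=np.array(bot.current_contact_force())-b; return np.array([f[:2]@d,f[:2]@n,f[2]])
E
python3 - <<'E'
from slide import *
np.set_printoptions(precision=2,suppress=True)
t=cv2.imread("pics/top0.png");c=bot.read_camera("top")
print("stop at",(ray(c,210.8,258,.056)-E)@d)
at(-.045,0,.068); bot.hold(.2)
b=np.array(bot.current_contact_force());print(b,bot.current_clock())
np.save("base.npy",b)
s=-.045;l=0;z=.068
while s<.010:
    s+=.005; at(s,l,z); bot.hold(.05); f=frc(b)
    print("nose %.0f l %.2f z %.2f"%((s+.034)*1e3,l*1e3,z*1e3),f)
    if f[0]<-12 or abs(f[1])>15 or abs(f[2])>15: print("abort");break
    l+=np.clip(f[1]*.00008,-.0008,.0008); z+=np.clip((f[2]-0)*.00005,-.0004,.0004)
print(bot.current_clock(),np.array(bot.current_ee_pos())*1e3)
E
```

```text
stop at 0.18180055743372334
[ 0.21 -0.83 -5.34] 8.9667
nose -6 l 0.00 z 68.00 [0.6  1.14 0.97]
nose -1 l 0.09 z 68.05 [0.52 0.19 0.18]
nose 4 l 0.11 z 68.06 [ 2.23  0.1  -0.79]
nose 9 l 0.11 z 68.02 [ 0.89  0.37 -0.55]
nose 14 l 0.14 z 67.99 [0.45 0.07 0.4 ]
nose 19 l 0.15 z 68.01 [ 1.12 -0.82  0.37]
nose 24 l 0.08 z 68.03 [ 0.42 -0.47 -0.13]
nose 29 l 0.05 z 68.02 [ 1.04 -0.47 -0.13]
nose 34 l 0.01 z 68.02 [0.66 0.17 0.28]
nose 39 l 0.02 z 68.03 [ 0.71 -0.13  0.09]
nose 44 l 0.01 z 68.04 [ 0.92 -0.65  0.08]
12.5417 [569.32 -35.07  68.03]
```

Run:
```python
from slide import *
np.set_printoptions(precision=2,suppress=True)
b=np.load("base.npy");s=.010;l=0;z=.068
f=frc(b)
while f[2]<2 and z>.0655: z-=.00025; at(s,l,z,.01); f=frc(b)
print("z",z,f); z+=.0002
k=0;hit=False
while s<.160:
    st=.01 if s+.034<.150 else .0015
    s+=st; at(s,l,z,.05 if st>.005 else .02); f=frc(b); k+=1
    if st>.005 or f[0]<-2: print("nose %.1f l %.2f z %.2f"%((s+.034)*1e3,l*1e3,z*1e3),f)
    if abs(f[1])>15 or abs(f[2])>15: print("abort");break
    if f[0]<-5:
        bot.hold(.15); f=frc(b); print("settled",f)
        if f[0]<-5: break
    l+=np.clip(f[1]*.00006,-.0006,.0006); z+=np.clip((f[2]-1)*.00003,-.0003,.0003)
print(bot.current_clock(),np.array(bot.current_ee_pos())*1e3,s)
```

```text
z 0.06675 [0.69 1.02 3.35]
nose 54.0 l 0.00 z 66.95 [1.86 0.09 2.55]
nose 64.0 l 0.01 z 67.00 [2.34 0.24 2.27]
nose 74.0 l 0.02 z 67.03 [2.47 1.06 3.3 ]
nose 84.0 l 0.08 z 67.10 [ 1.   -0.94  1.46]
nose 94.0 l 0.03 z 67.12 [1.3  0.65 0.83]
nose 104.0 l 0.07 z 67.11 [-0.36 -0.2   0.96]
nose 114.0 l 0.05 z 67.11 [0.03 0.68 0.65]
nose 124.0 l 0.09 z 67.10 [ 1.07  0.25 -0.17]
nose 134.0 l 0.11 z 67.07 [ 0.1  -0.07  0.49]
nose 144.0 l 0.10 z 67.05 [ 0.3  -0.11  0.25]
nose 154.0 l 0.10 z 67.03 [ 0.6  -0.14  0.2 ]
nose 184.0 l 0.17 z 67.02 [-4.63  0.48  0.6 ]
nose 185.5 l 0.20 z 67.01 [-8.84  1.32  1.64]
settled [-9.35  1.65  1.74]
23.0417 [543.33 101.58  67.21] 0.1515
```

Run:
```python
from slide import *
np.set_printoptions(precision=4,suppress=True)
b=np.load("base.npy")
at(.1508,.0002,.067,.02); print(frc(b),bot.current_ee_pos())
bot.set_gripper(.5); P=np.array(bot.current_ee_pos()); np.save("home.npy",P)
bot.line_to([*P[:2],.17],max_speed=.2)
bot.goto([.36,-.22,.22],rot(th)); print(bot.current_joints(),bot.current_clock())
c=bot.read_camera("top");s=bot.read_camera("side");print(bot.current_contact_force())
cv2.imwrite("pics/t2.png",c["pixels"]);cv2.imwrite("pics/s2.png",s["pixels"])
x=P[:2]-.006*d
for p in((-.02,.05,.058),(.006,0,.077)):print("pred",p,x+p[0]*d+p[1]*n,proj(c,np.r_[x+p[0]*d+p[1]*n,p[2]+.028]),proj(s,np.r_[x+p[0]*d+p[1]*n,p[2]+.028]))
A=cv2.resize(c["pixels"][215:305,150:270],(533,400),interpolation=cv2.INTER_CUBIC)
B=cv2.resize(s["pixels"][165:265,255:320],(260,400),interpolation=cv2.INTER_CUBIC)
cv2.imwrite("pics/c3.png",np.hstack([A,B]))
```

```text
[-5.6766  0.4841  0.3549] [0.5433 0.1015 0.0672]
[-0.8362 -0.2638  1.9922  0.0001  1.4138 -2.5942] 26.4833
[ 0.0403  0.538  -0.2234]
pred (-0.02, 0.05, 0.058) [0.4988 0.0685] [247.0878 279.343 ] [276.8697 207.5763]
pred (0.006, 0, 0.077) [0.5431 0.1034] [223.7949 250.7104] [293.1687 191.4402]
```

View pics/c3.png

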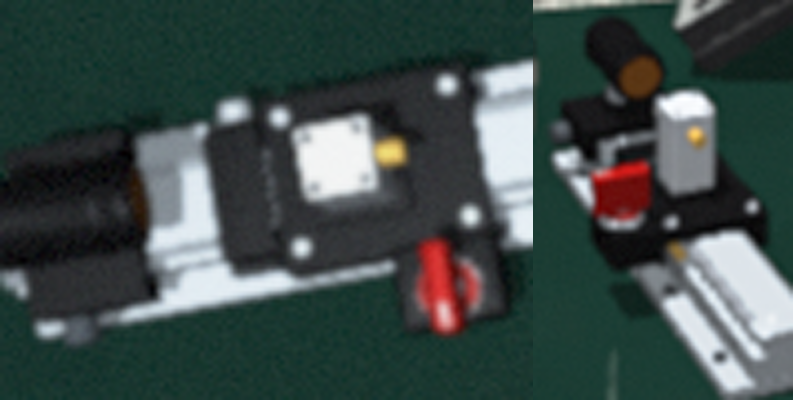

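After release, the carriage sits against the black stop with no visible gap. The housing top is at (225.4,250.3) and the red bar is centred near (249.7,279.6), lying across the rail, so knob ≈ 0. The detector faces the emitter. Next I'll grip the knob bar.

Run:
```python
from slide import *
np.set_printoptions(precision=4,suppress=True)
K=np.array([.4990,.0658])
bot.goto([*K,.15],rot(th)); bot.line_to([*K,.063],max_speed=.1); bot.hold(.2)
b=np.array(bot.current_contact_force());m=np.array(bot.current_ft_torque());np.save("b2.npy",np.r_[b,m])
print("down",b,m,bot.current_joints(),bot.current_clock())
bot.set_gripper(0,15);bot.hold(.2)
print("grip",frc(b),np.array(bot.current_ft_torque())-m,bot.current_opening()*92,bot.current_ee_pos(),bot.current_clock())
```

```text
down [ 0.4156 -0.7681 -0.4928] [ 0.0824 -0.03   -0.0382] [-0.1094  0.1515  1.9258 -0.      1.063  -1.8673] 29.0333
grip [3.4312 0.7891 1.9649] [0.3165 0.1374 0.1253] 9.679081464512317 [0.4989 0.066  0.063 ] 29.875
```

Run:
```python
from slide import *
np.set_printoptions(precision=3,suppress=True)
K=np.array([.4990,.0658]);q=np.load("b2.npy");b,m=q[:3],q[3:]
bot.set_gripper(0,50)
e=0
for i in range(12):
    e+=.0005; bot.line_to([*(K+e*d),.063],rot(th),max_speed=.02); f=frc(b)
    print(round(e*1e3,1),f,np.array(bot.current_ee_pos())[:2]@d*1e3)
    if f[0]<-5: break
t0=bot.current_clock()
for k in range(1,5):
    bot.line_to([*(K+e*d),.063],rot(th-.06*k),max_speed=.02)
    w=np.array(bot.current_ft_torque())-m; R=Ro.from_rotvec(bot.current_tool_rot()).as_matrix()
    print(k*.06,frc(b),w,th-np.arctan2(R[1,1],R[0,1]),bot.current_clock())
np.save("e.npy",e)
```

```text
0.5 [2.    0.913 1.364] -27.885701661732554
1.0 [-1.295  2.141  0.422] -27.671149724047012
1.5 [-2.19   1.302 -0.578] -27.094910315154095
2.0 [-4.934  1.775 -0.105] -27.046914641103015
2.5 [-6.61   2.244  0.505] -26.98332435595629
0.06 [-6.225  2.787  1.003] [-1.304  0.428  0.019] 0.059623329933253366 31.5917
0.12 [-5.938  3.148  1.13 ] [-1.256  0.432  0.081] 0.11952351284716678 31.8417
0.18 [-5.533  3.069  1.663] [-1.251  0.434  0.005] 0.17956384068625297 32.0917
0.24 [-5.317  3.927  1.5  ] [-1.27   0.406  0.051] 0.23955270478543844 32.3417
```

Run:
```python
from slide import *
np.set_printoptions(precision=3,suppress=True)
K=np.array([.4990,.0658]);q=np.load("b2.npy");b,m=q[:3],q[3:];e=float(np.load("e.npy"))
print(bot.current_effort()[5],bot.current_grip_force(),bot.current_opening()*92)
for k in range(5,9):
    bot.line_to([*(K+e*d),.063],rot(th-.06*k),max_speed=.02)
    w=np.mean([np.array(bot.current_ft_torque())-m for _ in range(3)],0)
    print(round(k*.06,2),frc(b),w,bot.current_effort()[5],bot.current_opening()*92,bot.current_clock())
s=bot.read_camera("side")
cv2.imwrite("pics/c4.png",cv2.resize(s["pixels"][150:270,240:340],(500,600),interpolation=cv2.INTER_CUBIC))
```

```text
0.03244369640015066 49.99576985836029 9.333992764047146
0.3 [-6.042  2.839  0.403] [-1.237  0.462  0.009] 0.03207320929504931 9.60687337994408 32.5917
0.36 [-5.965  3.467  1.512] [-1.254  0.476 -0.005] 0.032751591643318534 10.0560592214954 32.8417
0.42 [-5.323  3.089  1.181] [-1.268  0.372  0.005] 0.03278326825238764 9.87473719419937 33.0917
0.48 [-4.325  4.211  0.971] [-1.259  0.405 -0.003] 0.032230603974312544 9.170988808105148 33.3417
```

View pics/c4.png

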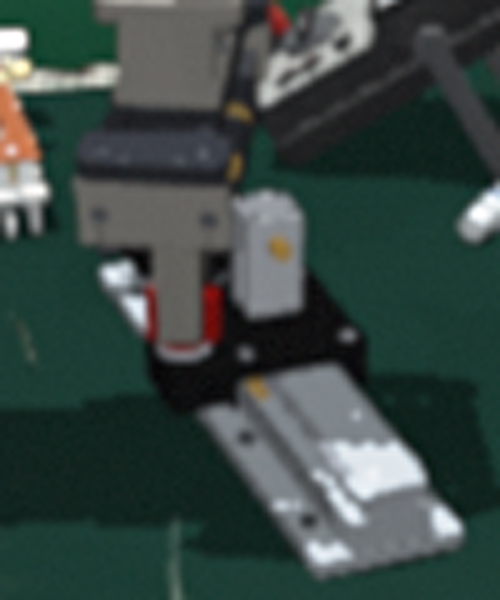

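```bash
cat > turn.py <<'E'
from slide import *
K=np.array([.4990,.0658]);q=np.load("b2.npy");b,m=q[:3],q[3:];e=float(np.load("e.npy"))
def step(a,l,e=e):
    bot.line_to([*(K+e*d+l*n),.063],rot(th-a),max_speed=.02)
    W=[]
    for _ in range(5): W.append(np.r_[frc(b),(np.array(bot.current_ft_torque())-m)[2]]); bot.hold(.02)
    W=np.mean(W,0); print("%.2f l %.2f"%(a,l*1e3),W,"%.4f"%bot.current_effort()[5],"%.2f"%bot.current_clock()); return W
E
python3 - <<'E'
from turn import *
np.set_printoptions(precision=3,suppress=True)
a=.48;l=0
while a<1.3:
    a+=.06; W=step(a,l); l+=np.clip(W[1]*.00008,-.0005,.0005)
    if W[3]>.09 or abs(W[1])>14 or W[0]>2: print("stop");break
np.save("al.npy",[a,l])
E
```

```text
0.54 l 0.00 [-4.962  3.2    1.592  0.011] -0.0298 33.73
0.60 l 0.26 [-5.055  2.541  0.791  0.049] -0.0131 34.06
0.66 l 0.46 [-5.388  1.648  0.283  0.026] 0.0001 34.39
0.72 l 0.59 [-4.437  1.169 -0.287  0.028] 0.0104 34.73
0.78 l 0.68 [-4.583  1.315 -0.405  0.066] 0.0379 35.06
0.84 l 0.79 [-4.963  1.223 -0.37   0.124] 0.0878 35.39
stop
```

Run:
```python
from turn import *
np.set_printoptions(precision=3,suppress=True)
a,l=np.load("al.npy")
bot.hold(.4)
for a in(.84,.88,.92): W=step(a,l)
bot.hold(.4); step(.92,l)
np.save("al.npy",[a,l])
```

```text
0.84 l 0.89 [-5.034  0.088 -0.853  0.133] 0.0922 36.12
0.88 l 0.89 [-4.795  0.673 -0.996  0.195] 0.1399 36.46
0.92 l 0.89 [-5.456  0.707 -0.945  0.183] 0.1454 36.79
0.92 l 0.89 [-5.147  0.823 -0.369  0.187] 0.1438 37.52
```

Run:
```python
from turn import *
np.set_printoptions(precision=3,suppress=True)
a,l=np.load("al.npy")
W=step(.96,l); bot.hold(.3); W=step(.96,l)
# firmness check: shift the arm back 0.8 mm along the rail, i.e. only relieve the push
W=step(.96,l,e-.0008); print(np.array(bot.current_ee_pos())[:2]@d*1e3)
W=step(.96,l,e-.0016); print(np.array(bot.current_ee_pos())[:2]@d*1e3)
```

```text
0.96 l 0.89 [-5.144  0.906 -0.605  0.183] 0.1588 37.86
0.96 l 0.89 [-5.431  0.753 -0.797  0.18 ] 0.1574 38.49
0.96 l 0.89 [-3.884 -0.412 -0.455  0.307] 0.2593 38.83
-26.776590681706264
0.96 l 0.89 [ 0.028 -1.116 -0.844  0.314] 0.2698 39.16
-26.910174530693965
```

Run:
```python
from turn import *
np.set_printoptions(precision=3,suppress=True)
a,l=np.load("al.npy")
for a in(.98,1.0,1.02):
    W=step(a,l,e-.0016)
    if W[3]>.38: break
print(np.array(bot.current_ee_pos())[:2]@d*1e3)
np.save("al.npy",[a,l])
```

```text
0.98 l 0.89 [ 0.338 -1.763 -1.579  0.252] 0.2111 39.49
1.00 l 0.89 [ 1.12  -1.602 -1.389  0.242] 0.2070 39.83
1.02 l 0.89 [ 0.91  -2.005 -1.591  0.226] 0.2001 40.16
-27.224594576224963
```

Run:
```python
from turn import *
np.set_printoptions(precision=4,suppress=True)
print(bot.current_opening()*92,bot.current_grip_force())
bot.set_gripper(.4); P=bot.current_ee_pos(); bot.line_to([P[0],P[1],.14],max_speed=.2)
print(np.array(bot.current_contact_force()),bot.current_ft_torque(),b,m)
bot.goto([.40,-.16,.17],rot(th-.3))
c=bot.read_camera("top");s=bot.read_camera("side");print(bot.current_clock())
cv2.imwrite("pics/t5.png",c["pixels"]);cv2.imwrite("pics/s5.png",s["pixels"])
A=cv2.resize(c["pixels"][215:305,150:270],(533,400),interpolation=cv2.INTER_CUBIC)
B=cv2.resize(s["pixels"][165:265,255:320],(260,400),interpolation=cv2.INTER_CUBIC)
cv2.imwrite("pics/c5.png",np.hstack([A,B]))
for f in("t2","t5"):
    im=cv2.imread(f"pics/{f}.png")
    print(f,[ (x[0],np.round(x[1:],2)) for x in blobs(im,190,230,265,280,(0,0,130),(180,60,255),6,400)])
    h=cv2.cvtColor(im[260:295,235:270],cv2.COLOR_BGR2HSV); mk=cv2.inRange(h,(0,150,130),(8,255,255))|cv2.inRange(h,(172,150,130),(180,255,255))
    M=cv2.moments(mk,True); print(M["m10"]/M["m00"]+235,M["m01"]/M["m00"]+260,np.degrees(.5*np.arctan2(2*M["mu11"],M["mu20"]-M["mu02"])))
```

```text
9.334356277918964 49.96926248073578
[-0.5131  0.2827 -0.6712] [ 0.0025  0.0212 -0.0049] [ 0.4156 -0.7681 -0.4928] [ 0.0824 -0.03   -0.0382]
42.525
t2 [(np.int32(202), array([261.34, 244.93])), (np.int32(16), array([250. , 233.5])), (np.int32(30), array([201.83, 239.63])), (np.int32(16), array([212.5, 241. ])), (np.int32(296), array([225.28, 250.2 ])), (np.int32(16), array([255.5, 263. ])), (np.int32(15), array([217.4, 270.4]))]
248.5607476635514 277.69158878504675 76.68069413305994
t5 [(np.int32(197), array([261.42, 244.88])), (np.int32(14), array([250.5 , 234.29])), (np.int32(30), array([201.83, 239.63])), (np.int32(17), array([212.88, 241.41])), (np.int32(362), array([196.58, 266.22])), (np.int32(297), array([225.68, 250.84])), (np.int32(15), array([255.6, 263.6])), (np.int32(14), array([217.71, 270.5 ]))]
250.46363636363637 278.6090909090909 -44.65329067057696
```

View pics/c5.png

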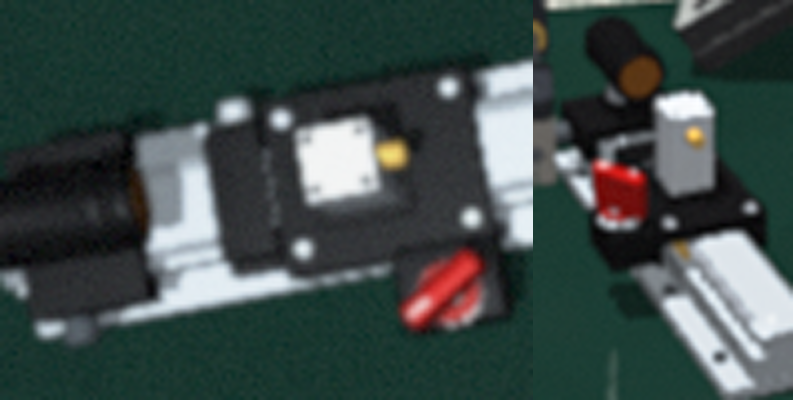

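Compared with the earlier view, the bar has turned about 59° clockwise, so the knob followed the tool to 1.02 rad. I'll check for a gap by measuring the carriage's sub-pixel shift since it bore on the stop.

Run:
```python
from slide import *
np.set_printoptions(precision=3,suppress=True)
def sh(f,x0,y0,x1,y1):
    g=[cv2.imread(f"pics/{f}{k}.png",0)[y0:y1,x0:x1] for k in(2,5)]
    M=np.float32([[1,0,0],[0,1,0]]); cc,M=cv2.findTransformECC(g[0],g[1],M,cv2.MOTION_TRANSLATION,(3,200,1e-6),None,3); return M[:,2],cc
P=np.load("home.npy");P[2]=.1
C={"t":bot.read_camera("top"),"s":bot.read_camera("side")}
A=[];y=[]
for n_,bx in(("t",(214,240,238,264)),("s",(282,184,302,216)),("t",(243,228,258,241)),("t",(206,235,219,247)),("t",(211,264,224,277))):
    v,cc=sh(n_,bx[0],bx[1],bx[2],bx[3]) if n_=="s" else sh(n_,bx[0],min(bx[1],bx[3]),bx[2],max(bx[1],bx[3]))
    c=C[n_]; J=np.c_[(proj(c,P+np.r_[d*.001,0])-proj(c,P)),(proj(c,P+np.r_[n*.001,0])-proj(c,P))]
    print(n_,v,cc,"mm (d,n):",np.linalg.solve(J,v)); A.append(J);y.append(v)
print(np.linalg.lstsq(np.vstack(A),np.hstack(y),rcond=None)[0])
print("control",sh("t",150,235,190,285),sh("s",262,165,282,185))
```

```text
t [0.319 0.512] 0.9916549091793799 mm (d,n): [-0.359  0.899]
s [-0.234  0.167] 0.9960250559832158 mm (d,n): [-0.578  0.813]
t [0.3   0.566] 0.9839339958759087 mm (d,n): [-0.316  0.979]
t [0.418 0.416] 0.9147416886381853 mm (d,n): [-0.54   0.778]
t [0.335 0.229] 0.9646825769708738 mm (d,n): [-0.461  0.459]
[-0.424  0.778]
control (array([-0.01 ,  0.001], dtype=float32), 0.9994649459933523) (array([ 0.012, -0.007], dtype=float32), 0.9998634723766386)
```

The knob reading of about 0.23 N·m at zero push is just the drag. The jaw has therefore not bitten yet, and the carriage crept back about 0.4 mm when I eased the push. I'll re-grip, push it home and keep pushing while tightening further.

Run:
```python
from turn import *
np.set_printoptions(precision=3,suppress=True)
a,l=np.load("al.npy"); e2=e+.0002
X=K+e2*d+l*n
bot.goto([*X,.12],rot(th-a)); bot.line_to([*X,.063],max_speed=.12); bot.hold(.1)
b[:]=bot.current_contact_force(); m[:]=np.mean([(bot.hold(.02),bot.current_ft_torque())[1] for _ in range(4)],0)
bot.set_gripper(0,50)
W=step(a,l,e2)
for i in range(4):
    if W[0]<-6: break
    e2+=.0006; W=step(a,l,e2); print(np.array(bot.current_ee_pos())[:2]@d*1e3)
while a<1.24:
    a+=.05; W=step(a,l,e2); l+=np.clip(W[1]*.00008,-.0004,.0004)
    if W[0]>-4: e2+=.0004
    if W[3]>.33 or abs(W[1])>12: print("stop");break
np.save("al2.npy",[a,l,e2]);np.save("b2.npy",np.r_[b,m]);print(np.array(bot.current_ee_pos())[:2]@d*1e3)
```

```text
1.02 l 0.89 [-1.742  3.561  3.974  0.219] 0.2236 45.43
1.02 l 0.89 [-4.029  4.013  3.676  0.214] 0.2050 45.77
-25.89533241727627
1.02 l 0.89 [-6.257  4.206  3.421  0.211] 0.1908 46.10
-25.874452057651606
1.07 l 0.89 [-5.537  3.867  3.233  0.061] 0.0556 46.43
1.12 l 1.20 [-6.018  2.847  1.818  0.097] 0.0941 46.77
1.17 l 1.42 [-5.176  1.51   1.289  0.166] 0.1502 47.10
1.22 l 1.55 [-5.551  0.781  0.388  0.179] 0.1705 47.43
1.27 l 1.61 [-5.623  0.177  0.021  0.189] 0.1938 47.77
-25.82062714088879
```

Run:
```python
from turn import *
np.set_printoptions(precision=3,suppress=True)
a,l,e2=np.load("al2.npy")
while a<1.6:
    a+=.05; W=step(a,l,e2)
    if W[3]>.30 or abs(W[1])>12: print("stop");break
np.save("al2.npy",[a,l,e2]);print(np.array(bot.current_ee_pos())[:2]@d*1e3)
```

```text
1.32 l 1.62 [-5.368  0.401 -0.256  0.194] 0.2228 48.10
1.37 l 1.62 [-5.152 -0.614 -0.294  0.285] 0.2649 48.43
1.42 l 1.62 [-5.39  -0.51  -0.159  0.312] 0.3177 48.77
stop
-25.784728355348275
```

Run:
```python
from turn import *
np.set_printoptions(precision=3,suppress=True)
a,l,e2=np.load("al2.npy")
W=step(1.45,l,e2)
for k in(.0008,.0016): W=step(1.45,l,e2-k); print(np.array(bot.current_ee_pos())[:2]@d*1e3)
np.save("al2.npy",[1.45,l,e2])
```

```text
1.45 l 1.62 [-5.194 -0.772 -0.276  0.43 ] 0.4201 49.10
1.45 l 1.62 [-4.453 -2.144 -0.156  0.435] 0.4360 49.43
-25.814252751134983
1.45 l 1.62 [-1.551 -3.34  -0.043  0.463] 0.4538 49.77
-25.87478534030008
```

The torque is now about 0.2 N·m over the drag, and the carriage stays put when I ease the push, so it is clamped. Next I'll release and check.

Run:
```python
from turn import *
np.set_printoptions(precision=3,suppress=True)
bot.set_gripper(.4); P=bot.current_ee_pos(); bot.line_to([P[0],P[1],.14],max_speed=.2)
bot.goto([.40,-.16,.17],rot(th-.3))
c=bot.read_camera("top");s=bot.read_camera("side");print(bot.current_clock())
cv2.imwrite("pics/t6.png",c["pixels"]);cv2.imwrite("pics/s6.png",s["pixels"])
def sh(f,x0,y0,x1,y1):
    g=[cv2.imread(f"pics/{f}{k}.png",0)[y0:y1,x0:x1] for k in(2,6)]
    M=np.float32([[1,0,0],[0,1,0]]); cc,M=cv2.findTransformECC(g[0],g[1],M,cv2.MOTION_TRANSLATION,(3,200,1e-6),None,3); return M[:,2]
Q=np.load("home.npy");Q[2]=.1;A=[];y=[]
for k,bx in(("t",(214,238,240,264)),("s",(282,184,302,216)),("t",(243,228,258,241)),("t",(206,235,219,247)),("t",(211,264,224,277))):
    v=sh(k,*bx); cam=c if k=="t" else s
    J=np.c_[(proj(cam,Q+np.r_[d*.001,0])-proj(cam,Q)),(proj(cam,Q+np.r_[n*.001,0])-proj(cam,Q))]; print(k,np.linalg.solve(J,v)); A.append(J);y.append(v)
print(np.linalg.lstsq(np.vstack(A),np.hstack(y),rcond=None)[0])
A=cv2.resize(c["pixels"][215:305,150:270],(533,400),interpolation=cv2.INTER_CUBIC)
B=cv2.resize(s["pixels"][165:265,255:320],(260,400),interpolation=cv2.INTER_CUBIC)
cv2.imwrite("pics/c6.png",np.hstack([A,B]))
```

```text
52.475
t [-0.397  0.987]
s [-0.599  1.053]
t [-0.254  1.138]
t [-0.347  0.954]
t [-0.496  0.643]
[-0.378  0.936]
```

View pics/c6.png

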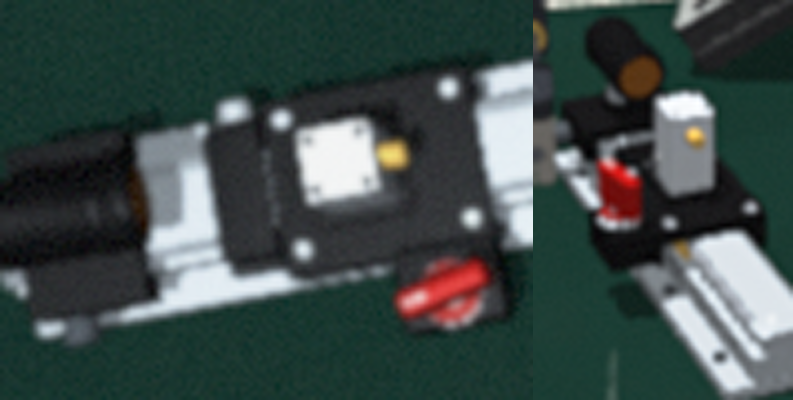

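Run:
```python
from slide import *
np.set_printoptions(precision=3,suppress=True)
s=bot.read_camera("side");Q=np.load("home.npy");Q[2]=.1
J=np.c_[(proj(s,Q+np.r_[d*.001,0])-proj(s,Q)),(proj(s,Q+np.r_[n*.001,0])-proj(s,Q))]
c4=cv2.resize(cv2.imread("pics/c4.png",0),(100,120),interpolation=cv2.INTER_AREA)
G={k:cv2.imread(f"pics/s{k}.png",0)[150:270,240:340] for k in(2,5,6)}
# same resampling for all
R={k:cv2.resize(cv2.resize(g,(500,600),interpolation=cv2.INTER_CUBIC),(100,120),interpolation=cv2.INTER_AREA) for k,g in G.items()};R[4]=c4
def sh(a,b,x0,y0,x1,y1):
    M=np.float32([[1,0,0],[0,1,0]]); cc,M=cv2.findTransformECC(R[a][y0:y1,x0:x1],R[b][y0:y1,x0:x1],M,cv2.MOTION_TRANSLATION,(3,200,1e-6),None,3); return M[:,2],cc
for k in(4,5,6):
    for nm,bx in(("housing",(44,36,64,65)),("top",(44,34,64,46)),("screwR",(65,61,75,72)),("screwF",(44,65,56,76))):
        try: v,cc=sh(2,k,*bx); print(k,nm,v,round(cc,3),np.linalg.solve(J,v))
        except cv2.error: print(k,nm,"fail")
```

```text
4 housing [0.45  0.642] 0.894 [-3.362  0.228]
4 top [0.308 0.424] 0.941 [-2.232  0.128]
4 screwR [-0.191  0.422] 0.899 [-1.799  1.196]
4 screwF [-0.593  0.063] 0.949 [0.204 1.391]
5 housing [-0.245  0.176] 0.998 [-0.612  0.855]
5 top [-0.261  0.175] 0.996 [-0.595  0.886]
5 screwR [-0.472  0.274] 0.987 [-0.875  1.524]
5 screwF [-0.398  0.124] 0.985 [-0.24   1.085]
6 housing [-0.309  0.208] 0.996 [-0.708  1.052]
6 top [-0.307  0.204] 0.995 [-0.693  1.04 ]
6 screwR [-0.44   0.249] 0.986 [-0.789  1.411]
6 screwF [-0.398  0.157] 0.984 [-0.395  1.147]
```

The carriage still reads about 0.4 mm behind its first home position. There is time to slacken the knob under a light push and see whether the carriage moves forward. Then I'll retighten under the same push.

Run:
```python
from turn import *
np.set_printoptions(precision=3,suppress=True)
a,l,e2=np.load("al2.npy")
D=lambda:print("   d %.2f n %.2f"%(np.array(bot.current_ee_pos())[:2]@d*1e3,np.array(bot.current_ee_pos())[:2]@n*1e3))
def mv(a,ex):
    bot.line_to([*(K+(e2+ex)*d+l*n),.063],rot(th-a),max_speed=.02)
    print("%.2f"%a,frc(b),"%.3f %.3f"%((np.array(bot.current_ft_torque())-m)[2],bot.current_effort()[5]),"%.2f"%bot.current_clock()); D(); return frc(b)
X=K+(e2-.001)*d+l*n
bot.goto([*X,.11],rot(th-a)); bot.line_to([*X,.063],max_speed=.15)
b[:]=bot.current_contact_force(); m[:]=bot.current_ft_torque()
bot.set_gripper(0,50); mv(a,-.001)
f=mv(a,0)
f=mv(.95,0); f=mv(.75,.0)
ex=0
while f[0]>-6.5 and ex<.002: ex+=.0005; f=mv(.75,ex)
for aa in(.95,1.15,1.25,1.35,1.40,1.45):
    f=mv(aa,ex)
    if f[0]>-4: ex+=.0005
    if bot.current_clock()>66: print("late")
np.save("al2.npy",[a,l,e2,ex])
```

```text
1.45 [-0.765  0.758  4.032] 0.433 0.473 55.27
   d -25.42 n -501.31
1.45 [-4.017  2.239  5.008] 0.417 0.472 55.52
   d -25.34 n -501.32
0.95 [-6.395  6.877  9.073] 0.002 -0.031 56.17
   d -25.73 n -500.28
0.75 [-5.873  7.338  9.121] -0.047 -0.112 56.52
   d -25.45 n -500.08
0.75 [-7.405  5.721  7.9  ] -0.080 -0.063 56.77
   d -25.34 n -500.16
0.95 [-5.477  4.708  7.664] -0.104 -0.042 57.12
   d -25.01 n -500.55
1.15 [-6.112  4.035  6.475] 0.017 0.106 57.48
   d -24.97 n -500.74
1.25 [-5.16   2.815  7.507] 0.148 0.278 57.73
   d -25.04 n -500.91
1.35 [-5.089  2.673  5.069] 0.262 0.376 57.98
   d -25.02 n -501.10
1.40 [-5.51   2.303  5.09 ] 0.392 0.446 58.23
   d -24.99 n -501.22
1.45 [-6.054  1.099  4.855] 0.430 0.487 58.48
   d -24.98 n -501.35
```

Run:
```python
from turn import *
np.set_printoptions(precision=3,suppress=True)
bot.set_gripper(.4); P=bot.current_ee_pos(); bot.line_to([P[0],P[1],.14],max_speed=.2)
bot.goto([.40,-.16,.17],rot(th-.3))
c=bot.read_camera("top");s=bot.read_camera("side");print(bot.current_clock())
cv2.imwrite("pics/t7.png",c["pixels"]);cv2.imwrite("pics/s7.png",s["pixels"])
def sh(f,r,x0,y0,x1,y1):
    g=[cv2.imread(f"pics/{f}{k}.png",0)[y0:y1,x0:x1] for k in(r,7)]
    M=np.float32([[1,0,0],[0,1,0]]); cc,M=cv2.findTransformECC(g[0],g[1],M,cv2.MOTION_TRANSLATION,(3,200,1e-6),None,3); return M[:,2]
Q=np.load("home.npy");Q[2]=.1
for r in(2,6):
  A=[];y=[]
  for k,bx in(("t",(214,238,240,264)),("s",(282,184,302,216)),("t",(243,228,258,241)),("t",(206,235,219,247)),("t",(211,264,224,277))):
    v=sh(k,r,*bx); cam=c if k=="t" else s
    J=np.c_[(proj(cam,Q+np.r_[d*.001,0])-proj(cam,Q)),(proj(cam,Q+np.r_[n*.001,0])-proj(cam,Q))]; print(r,k,np.linalg.solve(J,v)); A.append(J);y.append(v)
  print(np.linalg.lstsq(np.vstack(A),np.hstack(y),rcond=None)[0])
```

```text
61.1833
2 t [-0.227  0.984]
2 s [-0.745  1.008]
2 t [-0.191  1.108]
2 t [-0.409  0.885]
2 t [-0.128  0.639]
[-0.254  0.9  ]
6 t [ 0.25 -0.01]
6 s [ 0.053 -0.087]
6 t [0.071 0.035]
6 t [ 0.223 -0.12 ]
6 t [0.38 0.08]
[ 0.223 -0.017]
```

Run:
```python
from workcell import bot
print(bot.job_done(),bot.current_clock())
```

```text
the job is handed in; nothing more can be done
the job is handed in; nothing more can be done
```

I handed the job in: the carriage is on the rail with its detector facing the emitter, the knob is about 0.2 N·m over drag (roughly hand-tight), and the arm is clear at about 61 s. I can't confirm there is no gap at the stop: it held steady under about 5–6 N while tightening, but the pictures put it about 0.25 mm (±0.1) behind where it first bore on the stop.

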